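# Aim the lamp, then hold its hidden clamp bolt

### The job

Turn the bar knob of the lamp mount until the cradle's pointer stands on the index mark, and let go of the knob. Then reach down behind the upright bracket, grip the head of the hidden clamp bolt, turn it clockwise (seen from above) up to its stop and hold it there so that its spring cannot turn it back while I tighten the nut: finish while still gripping it, with the pointer on the mark. Leave the screwdriver, the small bottle and the beaker where they are.

Things in the scene. Friction and masses are not known exactly. Their poses are not given: they have to be found in the camera images.
- mount: The fixed lamp mount: a bare steel base plate 260 (x) x 320 (y) x 12 mm carrying all the rest; origin at the centre of its underside on the worktop, x away from the robot, y left, z up (yaw varies). Near right: grey gear housing 80 x 90 mm, 48 mm high, with the knob. Left: the turning cradle, pivot at x 20, y 85 mm, with a lamp 38 mm thick, 132 mm long, top 74 mm above the worktop.
- bracket_top (a point): Middle of the top edge of the upright white-painted bracket, 105 mm above the worktop, mount x 20, y -75 mm; its axes are the mount's. The bracket plate is 8 mm thick (x) and 110 mm wide (y). Behind it, across a gap of 62 mm, stands a grey shield plate as wide, 97 mm high. The clamp bolt stands midway in this gap, which is open at the top and at both ends.
- knob_grip (a point): Middle of the black bar knob's grip, on its vertical axis, 84 mm above the worktop. The bar is 12 mm thick, 40 mm long, 38 mm high (58 to 96 mm above the worktop is free to grip; below it is a disc 34 mm across). The point's x axis points along the bar, z up, and turns with the knob. Grip across the 12 mm.
- knob (a joint): Knob angle, rad: grows clockwise seen from above; limits -2.2 to 2.2; at 0 the bar lies along the mount's x axis. It stays where it is left. The cradle turns 0.4 rad clockwise for each 1 rad clockwise of the knob.
- pointer_tip (a point): Tip of the cradle's thin steel pointer (4 mm wide), which points toward the robot from under the lamp, 102 mm from the cradle's pivot and 26 mm above the worktop. Turning the knob clockwise carries it to the left, toward the mark.
- mark (a point): The index mark: a thin upright steel fin (3 mm wide, 22 mm high) on a small clip just beyond the pointer's tip circle, left of the pointer at the start. This point lies in front of the fin, on the circle of the tip, 26 mm above the worktop: the pointer is on the mark when pointer_tip is here.
- bolt_head (a point): Centre of the clamp bolt's hexagon head, on its vertical axis, 80 mm above the worktop, mount x 55, y -75 mm, hidden behind the bracket. 24 mm across flats, 16 mm high; below it a collar 29 mm across and 2 mm thick, a shank 16 mm across, and the clamp lug, top 45 mm above the worktop. Its y axis is square to the two flats to grip (fingers close along it); it turns with the bolt.
- bolt (a joint): Clamp bolt angle, rad: 0 at rest, grows clockwise seen from above, stop at 0.5. A spring turns it back to 0 when it is let go (0.025 N m at 0, 0.075 N m at the stop). At 0 the point's y axis is turned 0.25 rad counter-clockwise from the mount's y axis, at the stop 0.25 rad clockwise of it.
- screwdriver: Small loose screwdriver, 166 mm long, 19 mm thick, lying on the base plate between the lamp and the bracket. Leave it.
- reagent_e: Small loose white bottle, 48 mm wide, 88 mm high, standing left of the mount; origin at its underside. Leave it.
- beaker: Loose glass beaker, 50 mm wide, 65 mm high, near left; origin at its underside. Leave it.

How it is judged:
On the way, in this order (a step that is already met when the one before it is completed fails the run):
1. the pointer stands on the mark and the knob is let go (horizontal distance between pointer_tip and mark below 0.005 m and contact force between the arm and mount below 0.2 N), for 0.2 s.
2. the bolt is gripped and turned to its stop (value of joint bolt above 0.4 rad and contact force between the fingers and bolt above 5 N), for 0.2 s.
At the end, for the whole second after the job is handed in: The pointer tip is within 5 mm of the mark point, the fingers grip the clamp bolt with more than 5 N, and the bolt stays still, turned more than 0.4 rad clockwise (its stop is at 0.5), through the last second (all of step 2 and horizontal distance between pointer_tip and mark below 0.005 m and velocity of joint bolt between -0.05 and 0.05 rad/s); the arm keeps its last pose, push and grip.
It fails at once if the screwdriver, the bottle or the beaker is moved by more than 3 cm (distance of any of screwdriver, reagent_e, beaker from where it was at the start of the episode above 0.03 m).
It also fails if it takes over 48 s, if anything falls off the work surface, if the arm or the gripper's body presses on something with over 40 N, if the wrist force passes 120 N, or if a joint passes its speed limit or range.

### The arm

A 6-joint arm with a two-finger parallel gripper is mounted at the origin on the work surface; the furniture and walls round the work are solid. World frame = base frame: x ahead of the robot, y to its left, z up, the work surface at z = 0. Lengths are in m, angles in rad, forces in N, time in s.
With the tool pointing down it reaches from about 0.35 to 0.925 m from the base axis. Payload 6.4 kg.
Tool frame: the origin (TCP) lies at the very end of the fingers, on their centre line; the grasp point (between the pads) lies 19 mm behind it; z points along the fingers, y is the line along which they close (so a half turn about z gives the same grasp; the last joint's range is limited). The gripper opens to 94 mm and grips with 3 to 60 N. Pads are 16 mm wide; open, the fingers measure 119 mm over their backs; the gripper's body (75 mm by 177 mm) begins 78 mm behind the grasp point.
Start: joints at [-1.301, 0.245, 1.558, -0, 1.339, -0.174], TCP at [0.279, -0.587, 0.205] pointing down, gripper open.
Joint ranges: [-3.13, 3.13], [-1.02, 2.26], [0.13, 2.54], [-0.95, 4.09], [0.21, 2.88], [-2.74, 2.74]. Speed limits (rad/s): [2.57, 2.57, 3.14, 3.14, 3.14, 3.14].

### API

Orientations are given as a unit quaternion [x, y, z, w].
In Python, from bench import monitor, imaging, robot gives the robot as it stands.
- The arm moves only by the tool arm_command, never from a script. Its arguments are lists of equal length, an entry for each row: "gripper": the opening in per cent of the stroke, from 0 (shut) to 100 (fully open); "translation": the shift along the tool's x, y, z in cm, a list of three; "yaw": the turn about the tool's z in rad. A call has 1 to 20 rows; each row is the pose to reach, as a shift and turn from the pose commanded when the call began, along the tool's axes at that moment; what a row does not reach only later rows make up. A row lasts 1/12 s, in which the tool goes at most 41.7 mm and 7.16 degrees, less where a joint would pass 70% of its speed; a pose out of reach is approached as far as the arm can. A call with a gripper value outside its range is refused whole. The fingers move at their own pace and stop on an object; "squeeze" is the grip in N (left out, the last holds). Time passes only in rows, so rows that repeat a pose let the fingers close. It gives the time, the measured TCP pose, the force, the opening and the grip force at its end, in the units of the state.
- monitor.state(): the state, without advancing time (a new reading comes with each control period).
- imaging.grab_frame(name): name is "scene" or "top" or "wrist"; returns a dict with "image" (480x640x3 uint8, red, green, blue), "depth" (480x640 float32, m along the optical axis (not along the pixel's ray), 0 where there is no reading), "K" (3x3 intrinsics, pixels), "R" (3x3) and "t" (3): a world point X has camera coordinates R X + t; the wrist camera has in their place "T_tool_cam" (4x4, takes a point from camera to tool coordinates, whose origin is the TCP and whose axes are the flange's). Camera axes: x right, y down, z forward; pixel columns grow to the right and rows downward; lengths in m; the calibration is good to about 2 mm. A picture is of the moment at which its call begins: read the wrist's pose just before it.
- robot.sign_off(): hands the job in; it is judged then, once.
The state is a dict: "time": time; "qpos": joint angles; "qd": joint speeds; "joint_torque": joint torques, N m; "tool_pos": TCP position; "orientation": TCP orientation; "wrist_force": force on the tool from outside, world axes, zero at the start; "torque": the same for the moment, N m; "grip_width": finger opening in m; "gripper_force": force on a finger pad.
Only numpy, scipy, OpenCV 4.12 (cv2) and the standard library are available. Lean on these libraries where they do the work, as an engineer would, in place of code of your own. Each camera call takes 0.05 s, during which the arm holds its last target. There are 200 camera calls.

## Working session

There is one attempt and no reset: what is moved stays moved. The work goes in short steps, Python scripts to look and compute and a tool call to move; the robot and the scene stay as the last step left them, time stands still between calls to the robot, and variables do not carry over. Pictures are saved under pics/ and viewed, at most 10 in all, crops included, and the job is handed in when it is done.

Besides the shell and the picture viewer there is one more tool, called after "Request:" as name(argument=value, ...) on one line, values as JSON. arm_command: Moves the arm, as the interface text tells. Its arguments: {"type":"object","properties":{"gripper":{"type":"array","items":{"type":"number"}},"translation":{"type":"array","items":{"type":"array","items":{"type":"number"}}},"yaw":{"type":"array","items":{"type":"number"}},"squeeze":{"type":"number"}},"required":["gripper","translation","yaw"]}

```bash
mkdir -p pics; ls; python3 - <<'E'
from bench import monitor, imaging
import numpy as np, cv2
s=monitor.state();print({k:np.round(v,3).tolist() for k,v in s.items()})
for n in ["top","scene"]:
    f=imaging.grab_frame(n); np.savez(n+".npz",**f); cv2.imwrite(f"pics/{n}.png",f["image"][:,:,::-1])
    print(n,f["K"].round(1).tolist(),(-f["R"].T@f["t"]).round(3),f["R"].round(3).tolist())
E
```

```text
pics
{'time': 0.0, 'qpos': [-1.301, 0.246, 1.559, -0.0, 1.339, -0.174], 'qd': [-0.0, 0.0, 0.0, -0.002, -0.0, -0.001], 'joint_torque': [0.001, -41.583, -31.46, 0.069, 0.033, -0.0], 'tool_pos': [0.279, -0.586, 0.204], 'orientation': [0.975, 0.22, -0.0, -0.001], 'wrist_force': [-0.258, 0.067, -0.313], 'torque': [-0.035, -0.036, -0.047], 'gripper_force': 0.0, 'grip_width': 0.094}
top [[471.4, 0.0, 317.1], [0.0, 471.4, 243.2], [0.0, 0.0, 1.0]] [0.3   0.212 1.111] [[0.012, -1.0, 0.025], [-0.981, -0.016, -0.192], [0.192, -0.023, -0.981]]
scene [[533.8, 0.0, 317.9], [0.0, 533.8, 241.1], [0.0, 0.0, 1.0]] [0.864 0.46  0.894] [[-0.562, 0.827, 0.0], [0.706, 0.479, -0.522], [-0.432, -0.293, -0.853]]
```

View pics/top.png

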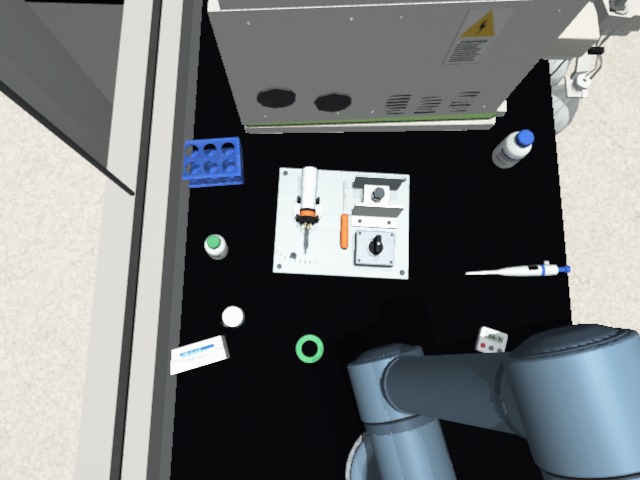

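View pics/scene.png

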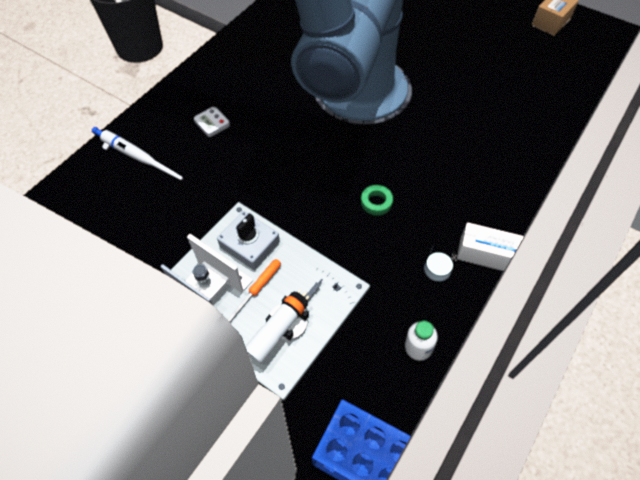

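The top view shows the plate with corners near (279,168), (410,174), (409,278) and (274,273). The knob is at about (376,245), the bolt at (377,195) and the pointer at (306,250). Next I measure the plate and zoom in.

```bash
cat > h.py <<'E'
import numpy as np, cv2
def load(n): return dict(np.load(n+".npz"))
def ray(f,u,v,z):
    c=-f["R"].T@f["t"]; d=f["R"].T@np.linalg.inv(f["K"])@np.array([u,v,1.]); return c+d*(z-c[2])/d[2]
def proj(f,X):
    p=f["K"]@(f["R"]@np.asarray(X)+f["t"]); return p[:2]/p[2]
E
python3 - <<'E'
from h import *
f=load("top"); im=f["image"]
m=(im.min(2)>60).astype(np.uint8); m[:150]=0;m[290:]=0;m[:,:255]=0;m[:,430:]=0
m=cv2.morphologyEx(m,cv2.MORPH_CLOSE,np.ones((9,9)))
c=max(cv2.findContours(m,0,2)[0],key=cv2.contourArea)
h=cv2.convexHull(c)
q=cv2.approxPolyDP(h,6,True)[:,0]; print(q.tolist())
P=np.array([ray(f,u,v,.012) for u,v in q]);print(P.round(4).tolist())
for i in range(len(P)):
    d=P[(i+1)%len(P)]-P[i];print(np.hypot(*d[:2]).round(4),np.arctan2(d[1],d[0]).round(3))
print(cv2.minAreaRect(P[:,:2].astype(np.float32)))
# depth-derived cloud
v,u=np.mgrid[:480,:640]; 
x0,y0=265,155; cr=cv2.resize(im[y0:290,x0:420],None,fx=4,fy=4,interpolation=cv2.INTER_CUBIC)
cv2.imwrite("pics/topc.png",cr[:,:,::-1])
s=load("scene")["image"][195:400,160:375]; cv2.imwrite("pics/scenec.png",cv2.resize(s,None,fx=2.8,fy=2.8,interpolation=cv2.INTER_CUBIC)[:,:,::-1])
E
```

```text
[[279, 168], [408, 174], [408, 278], [273, 272]]
[[0.7005, 0.2817, 0.012], [0.6916, -0.0352, 0.012], [0.4347, -0.0286, 0.012], [0.4442, 0.2888, 0.012]]
0.317 -1.599
0.257 3.116
0.3175 1.541
0.2564 -0.028
((0.567604124546051, 0.12653516232967377), (0.3176163136959076, 0.25695034861564636), 88.39247131347656)
```

View pics/topc.png

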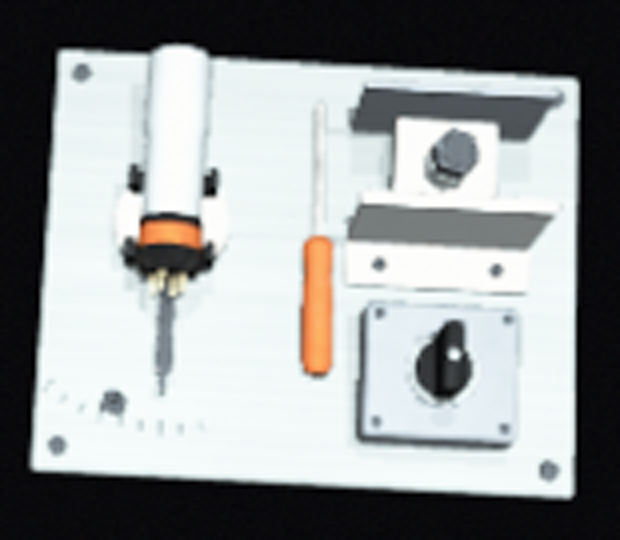

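View pics/scenec.png

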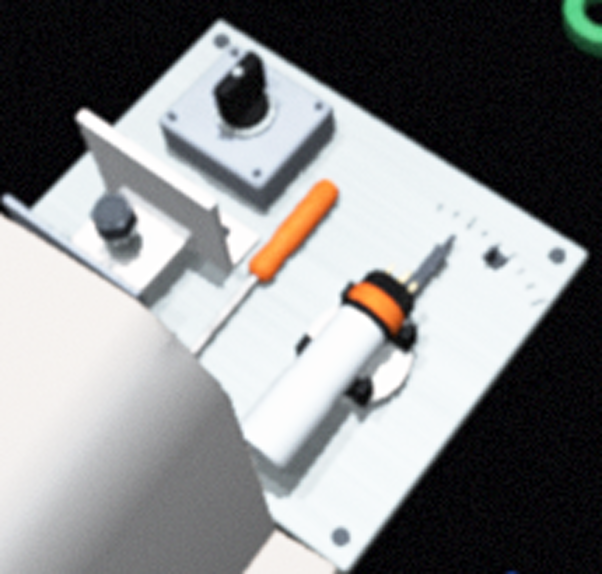

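The crops show the pointer tip at top px (305,253), the mark clip at about (293,255), the knob bar at about (377,244) with its bar near mount x, and the bolt head at (378,195). I now compute world estimates and the move to a wrist-camera viewing pose.

```bash
cat >> h.py <<'E'
C=np.array([.5676,.1265]); YAW=-.028
def Rz(a): return np.array([[np.cos(a),-np.sin(a)],[np.sin(a),np.cos(a)]])
def m2w(x,y,z,C=C,Y=YAW): return np.r_[C+Rz(Y)@[x,y],z]
def w2m(p,C=C,Y=YAW): return np.r_[Rz(-Y)@(np.asarray(p)[:2]-C),p[2]]
def toolR(q):
    from scipy.spatial.transform import Rotation as R; return R.from_quat(q).as_matrix()
E
python3 - <<'E'
from h import *
from bench import monitor
f=load("top")
print("bolt px",proj(f,m2w(.055,-.075,.088)),"bracket",proj(f,m2w(.016,-.02,.105)),proj(f,m2w(.016,-.13,.105)))
for n,u,v,z in [("knobtop",265+455/4,155+353/4,.096),("disc",265+443/4,155+370/4,.056),("tip",265+161/4,155+392/4,.026),("clip",265+113/4,155+402/4,.03),("hous",265+438/4,155+375/4,.048)]:
    p=ray(f,u,v,z);print(n,p.round(4),w2m(p).round(4))
s=monitor.state();R=toolR(s["orientation"])
k=m2w(-.07,-.075,.30); print("pose",s["tool_pos"],R.round(3).tolist()); print("shift to over knob",(R.T@(k-s["tool_pos"])*100).round(2))
from bench import imaging
w=imaging.grab_frame("wrist");print(w["K"].round(1).tolist(),w["T_tool_cam"].round(3).tolist())
E
```

```text
bolt px [378.60109666 191.91366292] bracket [354.75840221 205.39674667] [404.24450394 207.63413938]
knobtop [0.5003 0.0525 0.096 ] [-0.0652 -0.0758  0.096 ]
disc [0.4982 0.0532 0.056 ] [-0.0673 -0.0752  0.056 ]
tip [0.4881 0.214  0.026 ] [-0.0819  0.0852  0.026 ]
clip [0.4811 0.2417 0.03  ] [-0.0897  0.1128  0.03  ]
hous [0.4967 0.055  0.048 ] [-0.0688 -0.0735  0.048 ]
pose [ 0.27894175 -0.58651031  0.20445837] [[0.903, 0.429, -0.0], [0.429, -0.903, 0.002], [0.0, -0.002, -1.0]]
shift to over knob [ 47.04 -48.52  -9.46]
[[346.6, 0.0, 321.7], [0.0, 346.6, 240.8], [0.0, 0.0, 1.0]] [[0.0, -0.964, -0.265, 0.078], [1.0, 0.0, -0.001, 0.0], [0.001, -0.265, 0.964, -0.178], [0.0, 0.0, 0.0, 1.0]]
```

Request:
arm_command(gripper=[100, 100, 100, 100, 100, 100, 100, 100, 100, 100, 100, 100, 100, 100, 100, 100, 100, 100, 100, 100], translation=[[47.8, -56.5, -1.7], [47.8, -56.5, -1.7], [47.8, -56.5, -1.7], [47.8, -56.5, -1.7], [47.8, -56.5, -1.7], [47.8, -56.5, -1.7], [47.8, -56.5, -1.7], [47.8, -56.5, -1.7], [47.8, -56.5, -1.7], [47.8, -56.5, -1.7], [47.8, -56.5, -1.7], [47.8, -56.5, -1.7], [47.8, -56.5, -1.7], [47.8, -56.5, -1.7], [47.8, -56.5, -1.7], [47.8, -56.5, -1.7], [47.8, -56.5, -1.7], [47.8, -56.5, -1.7], [47.8, -56.5, -1.7], [47.8, -56.5, -1.7]], yaw=[0.47, 0.47, 0.47, 0.47, 0.47, 0.47, 0.47, 0.47, 0.47, 0.47, 0.47, 0.47, 0.47, 0.47, 0.47, 0.47, 0.47, 0.47, 0.47, 0.47])

```text
time: 1.82
tool_pos: [0.4679, 0.1297, 0.2221]
orientation: [1.0, -0.011, -0.0, 0.0]
wrist_force: [-0.4, -0.0, 0.0]
grip_width: 0.0943
gripper_force: 0.0
```

```bash
cat >> h.py <<'E'
def wrist(name):
    from bench import monitor, imaging
    s=monitor.state(); w=imaging.grab_frame("wrist")
    A=np.eye(4);A[:3,:3]=toolR(s["orientation"]);A[:3,3]=s["tool_pos"]
    M=A@w["T_tool_cam"]; w["R"]=M[:3,:3].T; w["t"]=-M[:3,:3].T@M[:3,3]; w["pos"]=s["tool_pos"]
    np.savez(name+".npz",**w); return w
E
python3 - <<'E'
from h import *
w=wrist("w1"); cv2.imwrite("pics/w1.png",w["image"][:,:,::-1])
for n,p in dict(tip=m2w(-.082,.085,.026),knob=m2w(-.068,-.075,.096),bolt=m2w(.055,-.075,.088),c1=m2w(-.13,.16,.012),c2=m2w(-.13,-.16,.012)).items(): print(n,proj(w,p).round(1))
E
```

```text
tip [244.5 202.2]
knob [407.8 199.9]
bolt [416.3  47.3]
c1 [184.8 240.9]
c2 [459.8 242.3]
```

View pics/w1.png

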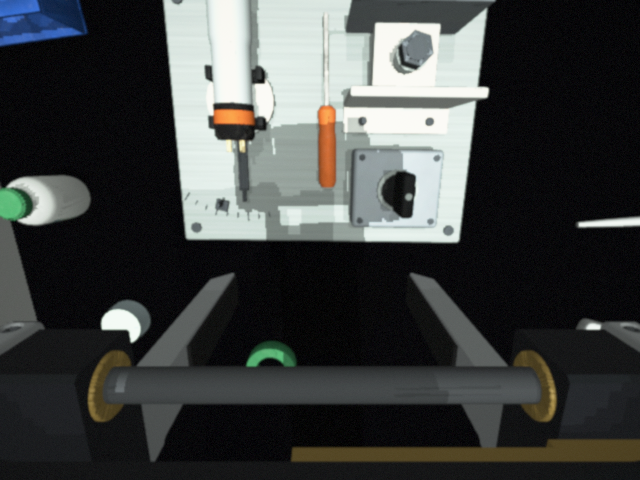

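The wrist view agrees with the calibration: pointer tip at about (244,201), mark clip at (222,204), knob bar around (405,195), bolt head at (414,50). Next I segment by depth.

```bash
cat >> h.py <<'E'
def cloud(w):
    v,u=np.mgrid[:480,:640]; d=w["depth"].astype(float)
    pc=np.stack([(u-w["K"][0,2])/w["K"][0,0]*d,(v-w["K"][1,2])/w["K"][1,1]*d,d],-1)
    P=(pc-w["t"])@w["R"]; P[d<=0]=np.nan; return P
E
python3 - <<'E'
from h import *
def ana(w,n):
    P=cloud(w); M=(P[...,:2]-C)@Rz(YAW); z=P[...,2]
    def reg(x0,x1,y0,y1,a,b): return (M[...,0]>x0)&(M[...,0]<x1)&(M[...,1]>y0)&(M[...,1]<y1)&(z>a)&(z<b)
    for nm,r in dict(kn=(-.11,-.03,-.115,-.035,.088,.104),bolt=(.03,.08,-.1,-.05,.080,.095),brk=(0,.04,-.15,0,.100,.112),shield=(.07,.11,-.15,0,.09,.102)).items():
        k=reg(*r); q=M[k].astype(np.float32)
        if len(q)<4: print(n,nm,len(q)); continue
        print(n,nm,len(q),z[k].mean().round(4),[np.round(a,4) for a in cv2.minAreaRect(q)],"med",np.median(q,0).round(4), q.min(0).round(4),q.max(0).round(4))
w=load("w1"); ana(w,"w1"); ana(load("top"),"top")
im=w["image"]
a=cv2.resize(im[160:230,365:445],None,fx=5,fy=5,interpolation=cv2.INTER_CUBIC); b=cv2.resize(im[170:240,185:265],None,fx=5,fy=5,interpolation=cv2.INTER_CUBIC)
cv2.imwrite("pics/w1c.png",np.hstack([b,a])[:,:,::-1])
E
```

```text
w1 kn 634 0.0942 [array([-0.0644, -0.0749]), array([0.0125, 0.0391]), np.float64(89.5845)] med [-0.0636 -0.0739] [-0.0839 -0.0811] [-0.0448 -0.0685]
w1 bolt 907 0.0871 [array([ 0.0549, -0.0758]), array([0.0235, 0.0274]), np.float64(43.0917)] med [ 0.0545 -0.0751] [ 0.0417 -0.0889] [ 0.0687 -0.0627]
w1 brk 1532 0.1036 [array([ 0.0201, -0.0758]), array([0.1096, 0.0084]), np.float64(89.4665)] med [ 0.0198 -0.0756] [ 0.0158 -0.1305] [ 0.0247 -0.021 ]
w1 shield 383 0.0927 [array([ 0.0861, -0.0761]), array([0.1086, 0.0017]), np.float64(89.6535)] med [ 0.0861 -0.0868] [ 0.085  -0.1304] [ 0.0873 -0.0218]
top kn 101 0.0953 [array([-0.0659, -0.0755]), array([0.0396, 0.0117]), np.float64(0.1086)] med [-0.0648 -0.0746] [-0.0857 -0.0814] [-0.0461 -0.0696]
top bolt 105 0.0883 [array([ 0.0536, -0.0763]), array([0.0235, 0.026 ]), np.float64(42.3028)] med [ 0.0527 -0.0759] [ 0.0414 -0.0895] [ 0.0665 -0.0642]
top brk 191 0.1048 [array([ 0.0189, -0.0762]), array([0.1074, 0.0092]), np.float64(88.9599)] med [ 0.0181 -0.0761] [ 0.0139 -0.1299] [ 0.0236 -0.0226]
top shield 144 0.096 [array([ 0.0873, -0.0764]), array([0.1088, 0.0065]), np.float64(89.3164)] med [ 0.0864 -0.0753] [ 0.0837 -0.1308] [ 0.0911 -0.022 ]
```

View pics/w1c.png

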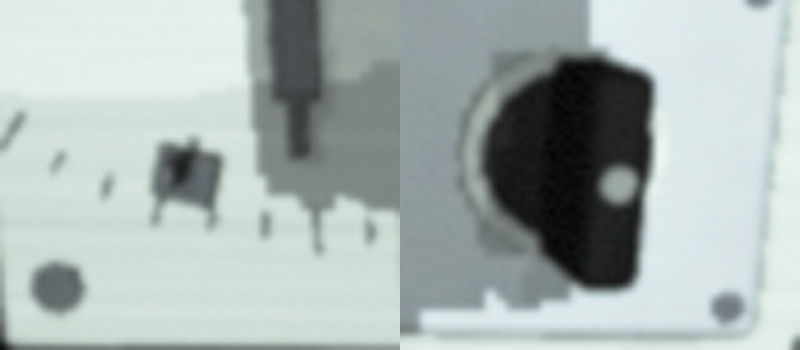

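The crop shows the pointer tip at w1 px (244.8,201.6), the clip at about (222,204) with a dark fin on it, and a bar nearly parallel to mount x. I get the fin from depth and colour.

```bash
python3 - <<'E'
from h import *
Y=-.036; pv=np.array([.02,.085])
for n in ["w1","top"]:
    w=load(n);P=cloud(w); M=(P[...,:2]-C)@Rz(Y); z=P[...,2]; d=M-pv
    ang=np.arctan2(d[...,1],-d[...,0]); r=np.hypot(d[...,0],d[...,1])
    for nm,k in dict(fin=(abs(ang-.25)<.15)&(r>.098)&(r<.13)&(z>.02),clip=(abs(ang-.25)<.15)&(r>.095)&(r<.135)&(z>.0145)&(z<.02),point=(abs(ang)<.15)&(r>.06)&(r<.106)&(z>.019)&(z<.035)).items():
        if k.sum()<1: print(n,nm,0);continue
        print(n,nm,k.sum(),"ang",np.median(ang[k]).round(3),np.percentile(ang[k],[5,95]).round(3),"r",np.percentile(r[k],[2,50,98]).round(4),"z",np.percentile(z[k],[5,50,95]).round(4))
        if nm=="fin":
            vv,uu=np.where(k); 
            for v,u in list(zip(vv,uu))[:60]: print((u,v),M[v,u].round(4),z[v,u].round(4),ang[v,u].round(3),r[v,u].round(4))
    for nm,u,v in [("tip",244.8,201.6)] if n=="w1" else []:
        p=w2m(ray(w,u,v,.026),C,Y);e=p[:2]-pv;print(nm,p.round(4),np.arctan2(e[1],-e[0]).round(3),np.hypot(*e).round(4))
E
```

```text
w1 fin 37 ang 0.244 [0.238 0.264] r [0.105  0.1073 0.1107] z [0.0205 0.0315 0.034 ]
(np.int64(220), np.int64(200)) [-0.0815  0.1124] 0.0205 0.264 0.1052
(np.int64(221), np.int64(200)) [-0.0815  0.1114] 0.0203 0.254 0.1049
(np.int64(218), np.int64(201)) [-0.0815  0.1126] 0.0275 0.265 0.1052
(np.int64(219), np.int64(201)) [-0.0818  0.112 ] 0.026 0.259 0.1053
(np.int64(220), np.int64(201)) [-0.0818  0.1109] 0.0258 0.249 0.105
(np.int64(221), np.int64(201)) [-0.0821  0.1104] 0.0238 0.244 0.1052
(np.int64(222), np.int64(201)) [-0.0823  0.1097] 0.0224 0.237 0.1053
(np.int64(217), np.int64(202)) [-0.0818  0.1122] 0.0327 0.261 0.1054
(np.int64(218), np.int64(202)) [-0.0817  0.111 ] 0.033 0.25 0.105
(np.int64(219), np.int64(202)) [-0.082   0.1104] 0.0315 0.244 0.1051
(np.int64(220), np.int64(202)) [-0.0824  0.11  ] 0.029 0.24 0.1054
(np.int64(221), np.int64(202)) [-0.0831  0.1103] 0.0243 0.241 0.1062
(np.int64(217), np.int64(203)) [-0.0828  0.112 ] 0.0334 0.257 0.1063
(np.int64(218), np.int64(203)) [-0.0825  0.1105] 0.035 0.244 0.1056
(np.int64(219), np.int64(203)) [-0.0828  0.1101] 0.0328 0.
[... 1849 characters left out ...]
(252)) [-0.083   0.1107] 0.034 0.244 0.1061
(np.int64(293), np.int64(253)) [-0.0849  0.1129] 0.0306 0.26 0.1085
(np.int64(294), np.int64(253)) [-0.0851  0.1106] 0.0325 0.239 0.1081
(np.int64(293), np.int64(254)) [-0.088   0.1127] 0.0352 0.251 0.1115
(np.int64(294), np.int64(254)) [-0.0871  0.1105] 0.0307 0.234 0.1101
(np.int64(293), np.int64(255)) [-0.0884  0.1129] 0.0235 0.252 0.1119
(np.int64(291), np.int64(257)) [-0.093   0.1174] 0.0212 0.279 0.1175
(np.int64(294), np.int64(257)) [-0.0925  0.1104] 0.0205 0.222 0.1153
top clip 43 ang 0.237 [0.131 0.371] r [0.0964 0.1142 0.1341] z [0.0146 0.0161 0.0194]
top point 63 ang -0.01 [-0.073  0.044] r [0.0608 0.079  0.1003] z [0.0256 0.0282 0.0317]
```

Pointer sits at -0.01 rad and the mark at +0.248 rad about the pivot, so the knob needs about +0.64 rad. The measured radii (102 and 105 mm) fit the given geometry.

```bash
sed -i 's/YAW=-.028/YAW=-.036/' h.py; cat >> h.py <<'E'
def go(p,ang):  # tool shift cm and yaw to bring TCP to p, tool x at world angle ang
    from bench import monitor
    s=monitor.state();R=toolR(s["orientation"]);a=np.arctan2(R[1,0],R[0,0])
    print("shift",(R.T@(np.asarray(p)-s["tool_pos"])*100).round(2),"yaw",round((a-ang+np.pi/2)%np.pi-np.pi/2,3),"at",w2m(s["tool_pos"]).round(4),"tool ang-mount",round(a-YAW,3),"t",round(s["time"],2))
E
python3 -c "
from h import *
print(m2w(-.065,-.075,.062)); go(m2w(-.065,-.075,.062),-.036)"
```

```text
[0.4999427  0.05388809 0.062     ]
shift [ 3.41  7.38 16.01] yaw 0.011 at [-0.0998 -0.0015  0.2221] tool ang-mount 0.011 t 1.87
```

Request:
arm_command(gripper=[45, 45, 45, 45, 45, 45, 45, 45, 45, 45, 45, 45], translation=[[1.5, 3.7, 2], [3.4, 7.4, 4], [3.4, 7.4, 6], [3.4, 7.4, 8], [3.4, 7.4, 10], [3.4, 7.4, 12], [3.4, 7.4, 13.5], [3.4, 7.4, 15], [3.4, 7.4, 16], [3.4, 7.4, 16], [3.4, 7.4, 16], [3.4, 7.4, 16]], yaw=[0.01, 0.01, 0.01, 0.01, 0.01, 0.01, 0.01, 0.01, 0.01, 0.01, 0.01, 0.01])

```text
time: 2.87
tool_pos: [0.5009, 0.053, 0.0634]
orientation: [1.0, -0.019, 0.001, 0.0]
wrist_force: [-0.1, 0.8, 0.0]
grip_width: 0.0421
gripper_force: 0.0
```

Request:
arm_command(gripper=[5, 5, 5, 5, 5, 5, 5, 5, 5, 5], translation=[[0, 0, 0], [0, 0, 0], [0, 0, 0], [0, 0, 0], [0, 0, 0], [0, 0, 0], [0, 0, 0], [0, 0, 0], [0, 0, 0], [0, 0, 0]], yaw=[0, 0, 0, 0, 0, 0, 0, 0, 0, 0], squeeze=15)

```text
time: 3.7
tool_pos: [0.5005, 0.0527, 0.0628]
orientation: [1.0, -0.018, 0.0, 0.001]
wrist_force: [-0.3, -4.5, 2.2]
grip_width: 0.0118
gripper_force: 15.0
```

Gripped at 11.8 mm, which matches the bar's 12 mm. Now turn it.

Request:
arm_command(gripper=[5, 5, 5, 5, 5, 5, 5, 5, 5, 5, 5, 5, 5], translation=[[0, 0, 0], [0, 0, 0], [0, 0, 0], [0, 0, 0], [0, 0, 0], [0, 0, 0], [0, 0, 0], [0, 0, 0], [0, 0, 0], [0, 0, 0], [0, 0, 0], [0, 0, 0], [0, 0, 0]], yaw=[0.06, 0.12, 0.18, 0.24, 0.3, 0.36, 0.42, 0.48, 0.54, 0.6, 0.64, 0.64, 0.64])

```text
time: 4.78
tool_pos: [0.5003, 0.0524, 0.0628]
orientation: [0.943, -0.331, 0.0, 0.001]
wrist_force: [-1.6, -7.1, 3.1]
grip_width: 0.0118
gripper_force: 15.0
```

```bash
cat > pt.py <<'E'
from h import *
from bench import imaging
def pointer(w):
    P=cloud(w); M=(P[...,:2]-C)@Rz(YAW); z=P[...,2]; d=M-np.array([.02,.085])
    ang=np.arctan2(d[...,1],-d[...,0]); r=np.hypot(d[...,0],d[...,1])
    k=(abs(ang-.13)<.35)&(z>.022)&(z<.034)
    for a,b in [(.06,.08),(.08,.092),(.092,.103)]:
        q=k&(r>a)&(r<b); print(a,b,q.sum(),np.median(ang[q]).round(3) if q.any() else None)
    q=k&(r>.104)&(r<.112)&(ang>.15); print("fin",q.sum(),np.median(ang[q]).round(3) if q.any() else None)
E
python3 - <<'E'
from pt import *
go([0,0,0],0)
for n in ["w1","top"]: print(n); pointer(load(n))
w=wrist("w2"); print("w2"); pointer(w)
f=imaging.grab_frame("top");np.savez("top2.npz",**f);print("top2");pointer(f)
E
```

```text
shift [-35.77  35.36   6.31] yaw -0.676 at [-0.0646 -0.0765  0.0628] tool ang-mount -0.64 t 4.78
w1
0.06 0.08 196 -0.008
0.08 0.092 93 -0.01
0.092 0.103 38 -0.006
fin 31 0.244
top
0.06 0.08 35 -0.008
0.08 0.092 20 -0.014
0.092 0.103 7 0.003
fin 5 0.244
w2
0.06 0.08 0 None
0.08 0.092 134 0.246
0.092 0.103 95 0.236
fin 146 0.239
top2
0.06 0.08 37 0.239
0.08 0.092 19 0.245
0.092 0.103 8 0.243
fin 5 0.245
```

Pointer is at about 0.243 rad and the mark at about 0.245. Release, lift and check.

Request:
arm_command(gripper=[40, 40, 40, 40, 40, 40, 40, 40, 40, 40, 40, 40, 40, 40], translation=[[0, 0, 0], [0, 0, 0], [0, 0, 0], [0, 0, 0], [0, 0, 0], [0, 0, -1], [0, 0, -3], [0, 0, -6], [0, 0, -9], [0, 0, -12], [0, 0, -12], [0, 0, -12], [0, 0, -12], [0, 0, -12]], yaw=[0, 0, 0, 0, 0, 0, 0, 0, 0, 0, 0, 0, 0, 0])

```text
time: 6.05
tool_pos: [0.4992, 0.0538, 0.181]
orientation: [0.943, -0.332, -0.001, 0.0]
wrist_force: [-0.2, 0.2, -0.1]
grip_width: 0.0376
gripper_force: 0.0
```

```bash
python3 - <<'E'
from pt import *
w=wrist("w3"); print("w3"); pointer(w)
f=imaging.grab_frame("top");np.savez("top3.npz",**f);print("top3");pointer(f)
P=cloud(w);z=P[...,2];M=(P[...,:2]-C)@Rz(YAW)
for nm,cx,cy,a,b,c in [("bolt",.055,-.075,.083,.095,.022),("brk",.02,-.075,.1,.112,.07)]:
    k=(np.hypot(M[...,0]-cx,M[...,1]-cy)<c)&(z>a)&(z<b); q=P[k][:,:2].astype(np.float32)
    print(nm,k.sum(),z[k].mean().round(4) if k.any() else 0, cv2.minAreaRect(q) if k.sum()>5 else 0)
    if nm=="bolt" and k.sum()>20: h=cv2.minEnclosingCircle(q); print(h)
go(m2w(.055,-.075,.15),YAW+.25)
go([.62,.049,.0745],YAW+.25)
E
```

```text
w3
0.06 0.08 200 0.23
0.08 0.092 97 0.24
0.092 0.103 3 0.236
fin 0 None
top3
0.06 0.08 38 0.236
0.08 0.092 19 0.246
0.092 0.103 8 0.246
fin 3 0.246
bolt 1002 0.0875 ((0.620693564414978, 0.04852639511227608), (0.027094190940260887, 0.024373073130846024), 72.53292083740234)
((0.6208422183990479, 0.04836449399590492), 0.013835396617650986)
brk 1758 0.1038 ((0.5857061743736267, 0.0497940331697464), (0.10949820280075073, 0.008233760483562946), 87.90949249267578)
shift [ 9.67 -7.23  3.05] yaw -0.89 at [-0.0657 -0.0752  0.1809] tool ang-mount -0.64 t 6.15
shift [ 9.74 -7.2  10.6 ] yaw -0.89 at [-0.0657 -0.0752  0.1809] tool ang-mount -0.64 t 6.15
```

Pointer remains on the mark. The bolt is at (0.6207, 0.0485), and its flat normal at about 102.5° matches the expected 102.3°. Moving above the bolt.

Request:
arm_command(gripper=[50, 50, 50, 50, 50, 50, 50, 50, 50, 50, 50, 50], translation=[[3, -2, 0], [6, -4.5, 0], [9.8, -7.2, 0], [9.8, -7.2, 0], [9.8, -7.2, 0], [9.8, -7.2, 0], [9.8, -7.2, 1], [9.8, -7.2, 2], [9.8, -7.2, 3], [9.8, -7.2, 3], [9.8, -7.2, 3], [9.8, -7.2, 3]], yaw=[-0.11, -0.22, -0.33, -0.44, -0.55, -0.66, -0.77, -0.89, -0.89, -0.89, -0.89, -0.89])

```text
time: 7.15
tool_pos: [0.6218, 0.0484, 0.1525]
orientation: [0.994, 0.106, 0.0, 0.0]
wrist_force: [0.8, -0.3, 0.9]
grip_width: 0.0472
gripper_force: 0.0
```

```bash
python3 - <<'E'
from pt import *
go([.6207,.0485,.0745],YAW+.25)
w=wrist("w4"); cv2.imwrite("pics/w4.png",w["image"][:,:,::-1])
E
```

```text
shift [-0.11 -0.03  7.8 ] yaw -0.002 at [ 0.057  -0.0761  0.1525] tool ang-mount 0.248 t 7.15
```

View pics/w4.png

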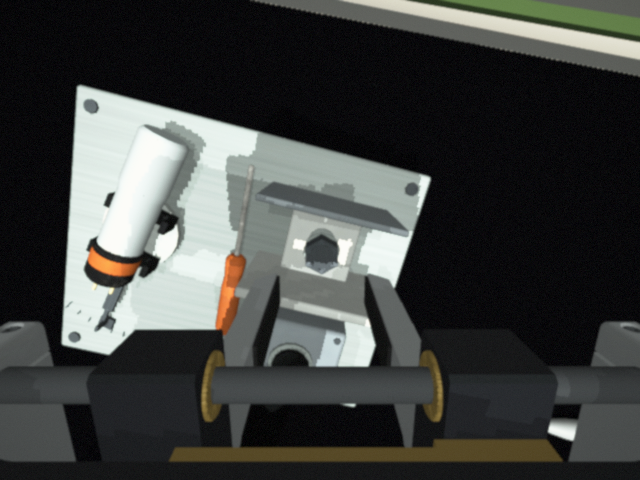

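The bolt head at (321,250) sits centred between the fingers, which are clear of bracket and shield. Descending.

Request:
arm_command(gripper=[50, 50, 50, 50, 50, 50, 50, 50, 50], translation=[[0, 0, 1.5], [0, 0, 3], [0, 0, 4.5], [0, 0, 5.5], [0, 0, 6.5], [0, 0, 7.2], [0, 0, 7.6], [0, 0, 7.6], [0, 0, 7.6]], yaw=[0, 0, 0, 0, 0, 0, 0, 0, 0])

```text
time: 7.95
tool_pos: [0.6221, 0.0484, 0.0768]
orientation: [0.994, 0.107, 0.0, 0.0]
wrist_force: [1.1, -1.0, -0.1]
grip_width: 0.047
gripper_force: 0.0
```

```bash
python3 -c "
from h import *
go([.6207,.0485,.0745],YAW+.25)"
```

```text
shift [-0.13 -0.04  0.23] yaw -0.0 at [ 0.0573 -0.0761  0.0768] tool ang-mount 0.25 t 7.95
```

Request:
arm_command(gripper=[50, 50, 5, 5, 5, 5, 5, 5, 5, 5], translation=[[-0.1, 0, 0.2], [-0.1, 0, 0.2], [-0.1, 0, 0.2], [-0.1, 0, 0.2], [-0.1, 0, 0.2], [-0.1, 0, 0.2], [-0.1, 0, 0.2], [-0.1, 0, 0.2], [-0.1, 0, 0.2], [-0.1, 0, 0.2]], yaw=[0, 0, 0, 0, 0, 0, 0, 0, 0, 0], squeeze=25)

```text
time: 8.78
tool_pos: [0.6208, 0.0485, 0.0746]
orientation: [0.994, 0.107, 0.0, -0.0]
wrist_force: [-0.7, 2.0, 1.8]
grip_width: 0.0237
gripper_force: 25.0
```

The 23.7 mm opening means the pads are on the flats. Turn clockwise.

Request:
arm_command(gripper=[5, 5, 5, 5, 5, 5, 5, 5, 5, 5, 5, 5, 5, 5], translation=[[0, 0, 0], [0, 0, 0], [0, 0, 0], [0, 0, 0], [0, 0, 0], [0, 0, 0], [0, 0, 0], [0, 0, 0], [0, 0, 0], [0, 0, 0], [0, 0, 0], [0, 0, 0], [0, 0, 0], [0, 0, 0]], yaw=[0.05, 0.1, 0.15, 0.2, 0.25, 0.3, 0.35, 0.4, 0.45, 0.49, 0.51, 0.51, 0.51, 0.51])

```text
time: 9.95
tool_pos: [0.6208, 0.048, 0.0746]
orientation: [0.989, -0.147, 0.0, 0.0]
wrist_force: [-1.7, -0.1, 3.3]
grip_width: 0.0236
gripper_force: 25.0
```

```bash
python3 - <<'E'
from pt import *
from bench import monitor
go([.6207,.0485,.0745],YAW-.25); s=monitor.state(); print(s["torque"],s["gripper_force"],s["grip_width"])
f=imaging.grab_frame("top");pointer(f)
w=wrist("w5"); P=cloud(w); z=P[...,2]; cv2.imwrite("pics/w5.png",cv2.resize(w["image"][190:330,220:420],None,fx=4,fy=4,interpolation=cv2.INTER_CUBIC)[:,:,::-1])
E
```

```text
shift [-0.03 -0.05  0.01] yaw -0.009 at [ 0.056  -0.0765  0.0746] tool ang-mount -0.259 t 9.95
[-0.03587945  0.33793539  0.13850951] 24.98003502237225 0.02360618225221318
0.06 0.08 36 0.238
0.08 0.092 19 0.246
0.092 0.103 7 0.246
fin 5 0.24
```

View pics/w5.png

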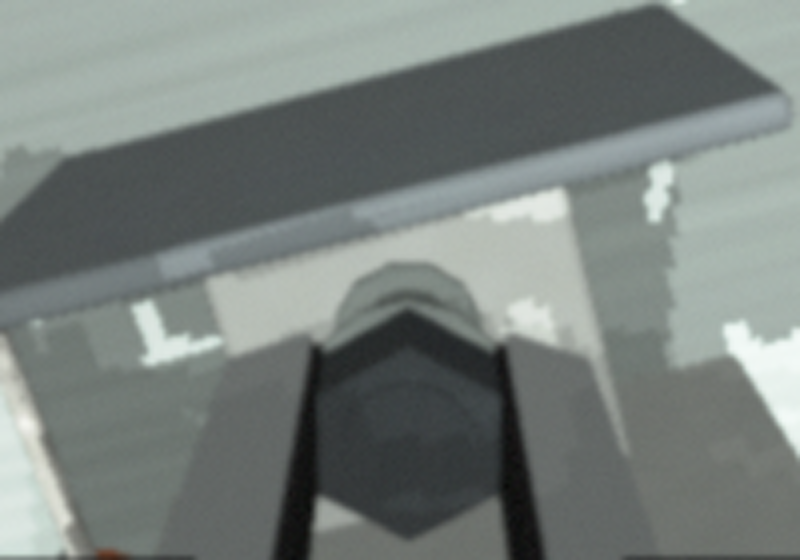

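The crop shows the hex flats square between the pads, turned with the hand to the stop (tool turn about 0.51 rad, 25 N grip). The pointer is still on the mark, so I am handing in.

```bash
python3 -c "
from bench import robot
print(robot.sign_off())"
```

```text
the job is handed in; nothing more can be done
None
```

The job is handed in, but the sign-off returned no verdict: by my last measurements the pointer is on the mark with the knob let go, and the arm still grips the bolt with 25 N after turning it about 0.51 rad clockwise to its stop.

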